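# Relamp a microscope light source and hold its cover shut for the lamp test

### The arm

A 7-joint arm with a two-finger parallel gripper is mounted at the origin on the work surface. World frame = base frame: x ahead of the robot, y to its left, z up, the work surface at z = 0. Lengths are in m, angles in rad, forces in N, time in s.
With the tool pointing down it reaches from about 0.35 to 0.9 m from the base axis. Payload 8.1 kg.
Tool frame: the origin (TCP) lies at the very end of the fingers, on their centre line; the grasp point (between the pads) lies 19 mm behind it (arm.tcp_to_grasp is the distance from the TCP to the grasp point, in m); z points along the fingers, y is the line along which they close (so a half turn about z gives the same grasp; the last joint's range is limited). The gripper opens to 92 mm and grips with 3 to 60 N. Pads are 19 mm wide; open, the fingers measure 130 mm over their backs; the gripper's body (75 mm by 190 mm) begins 47 mm behind the grasp point.
Start: joints at [-1.357, 0.434, 0.025, 1.573, -0.012, 1.134, -0.075], TCP at [0.195, 0.594, 0.227] pointing down, gripper open.
Joint ranges: [-2.62, 2.62], [-0.44, 2.09], [-1.27, 1.32], [0.08, 2.57], [-1.32, 4.46], [0.12, 2], [-2.74, 2.74]. Speed limits (rad/s): [2.22, 2.22, 3.01, 3.01, 3.14, 3.14, 3.14].

### API

Orientations are given as a rotation vector (axis times angle).
In Python, from cell import arm gives the robot as it stands.
- The arm moves only by the tool pendant, called after "Request:" as a command line: name --argument value ..., lists and objects as JSON in quotes. Schema: {"type":"object","properties":{"moves":{"type":"array","items":{"type":"array","items":{"type":"array","items":{"type":"number"},"minItems":5,"maxItems":5},"minItems":1,"maxItems":10},"minItems":1,"maxItems":1},"squeeze":{"type":"number"},"only":{"type":"string"},"quiet":{"type":"boolean"},"lines":{"type":"string"}},"required":["moves"],"additionalProperties":false}. moves is a list that holds a single list of rows (three levels of brackets), with 1 to 10 rows, each of 5 numbers: dx, dy, dz in shares of the most that a row can go, 1 being 50 mm, then a turn about the tool's z in units of 0.1 rad, then the opening from 0.0 (shut) to 1.0 (fully open); each row shifts and turns the commanded pose from where the row before left it, along the tool's axes as they then stand; what a row does not reach is not made up. A row lasts 1/10 s, in which the tool goes at most 0.05 m and 0.15 rad, less where a joint would pass 70% of its speed; a pose out of reach is approached as far as the arm can. The fingers move at their own pace and stop on an object; squeeze is the grip in N (left out, the last holds). Time passes only in rows, so rows that do not move let the fingers close. The tool returns the time, the measured TCP pose, the force, the opening and the grip force at its end. only (a regular expression) keeps the lines of the reply that match it, lines (a string "A,B") keeps lines A to B, and quiet returns only ok. Input that does not fit is refused with a message, and nothing moves.
- arm.observe(): the state, without advancing time (a new reading comes with each control period).
- arm.get_image(name): name is "scene" or "side" or "wrist"; returns a dict with "image" (420x560x3 uint8, blue, green, red), "fx", "fy", "cx", "cy" (pixels), "distortion" ([k1, k2, p1, p2, k3] as OpenCV has them; the pictures are not rectified), "cam_to_world" (4x4, takes a point from camera to world coordinates); the wrist camera has in their place "mount" (4x4, takes a point from camera to tool coordinates, whose origin is the TCP and whose axes are the flange's). Camera axes: x right, y down, z forward; pixel columns grow to the right and rows downward; lengths in m; the calibration is good to about 2 mm. A picture is of the moment at which its call begins: read the wrist's pose just before it. There is no depth.
- arm.sign_off(): hands the job in; it is judged then, once.
The state is a dict: "clock": time; "joints": joint angles; "dq": joint speeds; "joint_efforts": joint torques, N m; "position": TCP position; "ee_rot": TCP orientation; "force": force on the tool from outside, world axes, zero at the start; "ft_torque": the same for the moment, N m; "width": opening from 0.0 (shut) to 1.0 (fully open); "gripper_force": force on a finger pad.
Only numpy, scipy, OpenCV 4.12 (cv2) and the standard library are available. Lean on these libraries where they do the work, as an engineer would, in place of code of your own. Each camera call takes 0.05 s, during which the arm holds its last target. There are 200 camera calls.

### The job

The microscope light source is getting a new lamp: lower the lamp module with the green grip gently into the cradle in the open lamp bay until it stands fully down, its lens towards the front of the box (the side away from the cover's hinge), and let go of it. Then swing the cover down, turn its winged quarter-turn fastener until its crossbar lines up with the slot in the frame (the wing pointing straight from the hinge to the cover's front edge), and press the cover flush against the frame, pushing the sprung interlock in. Do not lock it: finish while still holding the cover pressed flush with the gripper, so that the lamp can be tested, and leave the spent lamp with the red grip, the bottle, the wipes box and the dish where they are.

Things in the scene. Friction and masses are not known exactly. Their poses are not given: they have to be found in the camera images.
- light_source: Blue box fixed to the bench, 190 x 190 mm, 112 mm high, grey front plate with light port and dial. Origin: on the bench under its middle; x runs from the front plate (x = -100 mm) to the hinge side (+90), y to its left, z up. Open lamp bay in its top: x -45 to +66, y -75 to +75 mm, floor 38 mm above the bench. The frame round the bay is flat, its top at 112 mm.
- cradle (a point): Centre of the cradle's floor in the lamp bay, 38 mm above the bench, at x = -5 mm of the box; axes as the box. Metal guides 10 mm high with a flared lip (to 15 mm) leave a pocket of 44 (x) by 50 mm (y) for the 40 x 46 mm module.
- slot (a point): Centre of the slot in the frame's top (112 mm up, x = -65 mm of the box), edged yellow; axes as the box. 30 mm long along the box's x, 9 mm wide. The fastener's crossbar (26 mm long, 5 mm thick) passes only within about 0.2 rad of the slot's direction.
- cover_hinge (a point): Middle of the cover's hinge axis on the box (112 mm up, x = +70 mm of the box); the axis runs along the box's y; axes as the box.
- cover (a joint): Hinge angle of the cover, rad: 0 flush, grows as it opens, stop at 1.85. Starts upright, just past vertical, and stays; pushed over to the front (under 1 N) it sinks by its weight on a damper, about 1.5 rad/s. Fastener out of line: its crossbar stops the cover at about 0.10. In line: it rests on the interlock at about 0.05; pressing it to 0 takes about 7 N at the fastener.
- cover_edge (a point): Middle of the cover's front (free) edge on its outer face. The cover is a cream panel 4 mm thick, 155 mm from hinge axis to this edge, 172 mm wide. Axes as the cover: at joint 0 those of the box, x from this edge to the hinge, z out of the outer face (which is 4 mm above the hinge axis's plane).
- fastener (a joint): Turn of the fastener relative to the cover, rad, growing counter-clockwise seen from the outer face; no stops, stiff enough to stay (about 0.03 N m). 0 and pi both mean in line with the slot. Starts 0.7 to 1.57 rad away from in line, either way.
- fastener_grip (a point): Centre of the top of the fastener's black wing, 22 mm above the cover's outer face, on its axis 135 mm from the hinge; x runs along the wing. The wing is 34 mm long, 10 mm thick, 18 mm tall, on a disc 30 mm across and 4 mm high; white line along its top.
- interlock (a joint): Travel of the red spring plunger (10 mm across) in the frame, 55 mm to the left (+y) of the slot: 0 standing 7 mm proud, 0.007 m pressed flush by the closed cover. 4 N to start, 10 N when flush.
- lamp_new: New lamp module: black and silver finned block 40 (x) x 46 (y) x 40 mm with a GREEN grip tab on top (26 along x, 10 along y, 22 mm tall; 62 mm overall), about 0.16 kg. Origin: centre of the underside; lens on its -x face, z up. Stands on the bench beside the box, lens roughly towards the robot.
- lamp_lens (a point): Centre of the new lamp's lens, on its -x face, 20 mm in front of its axis and 26 mm above its underside.
- lamp_old: Spent lamp module, the same shape with a RED grip tab and amber lens, standing on the bench on the other side of the box; to be left alone. Origin: centre of the underside.
- wash_bottle: White round wash bottle, 68 mm across, 165 mm tall, red cap; bystander. Origin: centre of the underside.
- wipes_box: White and green carton of wipes, 85 x 115 x 70 mm; bystander. Origin: centre of the underside.
- petri_dish: Clear closed dish 90 mm across and 14 mm high; bystander. Origin: centre of the underside.

How it is judged:
On the way, in this order (a step that is already met when the one before it is completed fails the run):
1. the new lamp stands fully down in the cradle, lens to the front, and is let go while the cover is open (horizontal distance between lamp_new and cradle below 0.006 m and z of lamp_new in the frame of cradle below 0.004 m and x of lamp_lens in the frame of cradle below -0.01 m and angle between lamp_new's own z axis and vertical below 0.1 rad and contact force between the fingers and lamp_new below 0.1 N and value of joint cover above 0.5 rad), for 0.2 s.
2. the cover is lowered and the fastener is turned in line with the slot (value of joint cover below 0.17 rad and angle between the x axis of fastener_grip and the x axis of slot, either way round below 0.28 rad).
3. the cover is pressed flush against the frame by the gripper (value of joint cover below 0.015 rad and contact force between the fingers and cover above 2 N), for 0.2 s.
At the end, for the whole second after the job is handed in: Fingers press cover or fastener (over 2 N); cover flush (within 0.015 rad, 2 mm at its edge), interlock in over 4.5 mm; fastener within 0.28 rad of the slot; new lamp in the cradle: within 6 mm of its centre and 4 mm of its floor, upright (0.1 rad), lens to the front (all of step 3 and value of joint interlock above 0.0045 m and angle between the x axis of fastener_grip and the x axis of slot, either way round below 0.28 rad and horizontal distance between lamp_new and cradle below 0.006 m and z of lamp_new in the frame of cradle below 0.004 m and x of lamp_lens in the frame of cradle below -0.01 m and angle between lamp_new's own z axis and vertical below 0.1 rad); the arm keeps its last pose, push and grip.
It fails at once if the new lamp is dropped or thrown (contact force between the fingers and lamp_new below 0.01 N and linear speed of lamp_new above 0.6 m/s).
It fails at once if the spent lamp is moved (distance of lamp_old from where it was at the start of the episode above 0.03 m).
It fails at once if the wash bottle is moved (distance of wash_bottle from where it was at the start of the episode above 0.03 m).
It fails at once if the wipes box is moved (distance of wipes_box from where it was at the start of the episode above 0.03 m).
It fails at once if the dish is moved (distance of petri_dish from where it was at the start of the episode above 0.03 m).
It also fails if it takes over 69 s, if anything falls off the work surface, if the arm or the gripper's body presses on something with over 40 N, if the wrist force passes 120 N, or if a joint passes its speed limit or range.

## Working session

There is one attempt and no reset: what is moved stays moved. The work goes in short steps, Python scripts to look and compute and a tool call to move; the robot and the scene stay as the last step left them, time stands still between calls to the robot, and variables do not carry over. Pictures are saved under pics/ and viewed, at most 10 in all, crops included, and the job is handed in when it is done.

```bash
ls; mkdir -p pics
```

Create h.py:
```python
import numpy as np, cv2
from scipy.spatial.transform import Rotation as R
from cell import arm
def grab(name):
    o=arm.observe(); d=arm.get_image(name)
    if 'mount' in d:
        T=np.eye(4); T[:3,:3]=R.from_rotvec(o['ee_rot']).as_matrix(); T[:3,3]=o['position']
        d['cam_to_world']=T@np.array(d['mount'])
    d['K']=np.array([[d['fx'],0,d['cx']],[0,d['fy'],d['cy']],[0,0,1.]])
    return d
def ray(d,uv):
    p=cv2.undistortPoints(np.array([[uv]],float),d['K'],np.array(d['distortion'],float))[0,0]
    T=np.array(d['cam_to_world']); r=T[:3,:3]@np.array([p[0],p[1],1]); return T[:3,3],r/np.linalg.norm(r)
def onplane(d,uv,z):
    o,r=ray(d,uv); return o+r*(z-o[2])/r[2]
def tri(rs):
    A=sum(np.eye(3)-np.outer(r,r) for o,r in rs); b=sum((np.eye(3)-np.outer(r,r))@o for o,r in rs); return np.linalg.solve(A,b)
def proj(d,P):
    T=np.linalg.inv(np.array(d['cam_to_world'])); q=cv2.projectPoints(np.array(P,float).reshape(-1,1,3),cv2.Rodrigues(T[:3,:3])[0],T[:3,3],d['K'],np.array(d['distortion'],float)); return q[0][:,0]
def blobs(d,lo,hi,amin=40):
    m=cv2.inRange(cv2.cvtColor(d['image'],cv2.COLOR_BGR2HSV),np.array(lo),np.array(hi))
    n,l,s,c=cv2.connectedComponentsWithStats(m)
    return [(c[i].round(1).tolist(),s[i].tolist()) for i in range(1,n) if s[i,4]>=amin],l
```

Run:
```python
from h import *
o=arm.observe(); print(o['position'],o['ee_rot'],o['clock'])
ims={k:grab(k) for k in('scene','side','wrist')}
cv2.imwrite('pics/a.png',cv2.resize(np.hstack([ims['scene']['image'],ims['side']['image']]),(800,300)))
for k in ims: cv2.imwrite(f'pics/{k}.png',ims[k]['image'])
for k in ims: print(k,np.array(ims[k]['cam_to_world']).round(3).tolist())
```

```text
cell.py
pics
[0.19460761 0.59337801 0.22595579] [-4.95670463e-01 -3.10216437e+00  2.48377718e-03] 0.0
scene [[-0.794, 0.497, -0.35, 0.981], [0.608, 0.634, -0.479, 0.646], [-0.016, -0.593, -0.805, 1.224], [0.0, 0.0, 0.0, 1.0]]
side [[0.931, -0.19, 0.312, 0.124], [-0.364, -0.537, 0.761, -0.901], [0.023, -0.822, -0.569, 0.776], [0.0, 0.0, 0.0, 1.0]]
wrist [[0.311, 0.903, 0.295, 0.113], [0.95, -0.296, -0.098, 0.62], [-0.001, 0.311, -0.95, 0.384], [0.0, 0.0, 0.0, 1.0]]
```

View pics/scene.png

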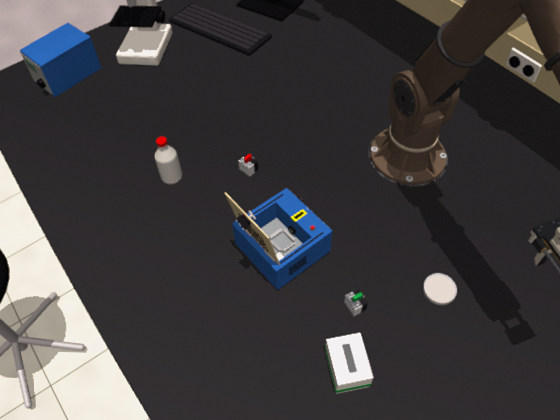

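View pics/side.png

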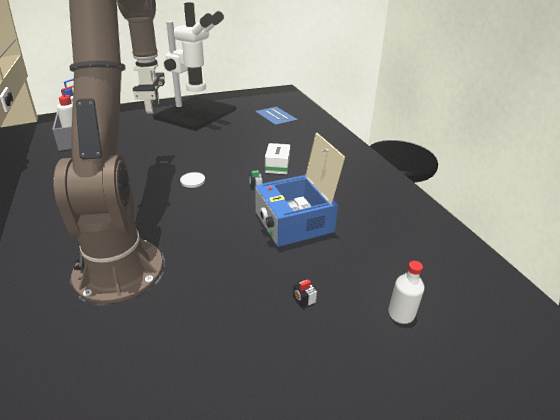

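The scene view shows the box around (285,235), with the yellow slot at (299,215), the plunger at (312,228), the green grip at (357,296) and the red grip at (248,158). In the side view the slot is at (277,198) and the green grip at (255,182), partly hidden. Next I'll triangulate these points.

Run:
```python
from h import *
I={k:grab(k) for k in('scene','side')}
cols={'yellow':([22,120,120],[35,255,255]),'green':([45,100,50],[85,255,255]),'red':([0,150,100],[6,255,255]),'blue':([100,120,50],[125,255,255])}
for n,c in cols.items():
    for k in I: print(n,k,blobs(I[k],*c,amin=8)[0])
```

```text
yellow scene [([298.3, 215.0], [291, 210, 16, 11, 65])]
yellow side [([275.6, 198.2], [271, 196, 11, 5, 24])]
green scene [([357.3, 296.3], [352, 292, 11, 10, 66]), ([351.4, 387.9], [335, 384, 36, 9, 62])]
green side [([275.8, 168.6], [265, 167, 22, 4, 60]), ([254.8, 173.1], [252, 170, 7, 7, 39]), ([271.0, 232.5], [270, 230, 3, 6, 16])]
red scene [([161.1, 140.9], [156, 136, 11, 11, 95]), ([247.7, 157.5], [244, 153, 8, 10, 48])]
red side [([64.6, 100.0], [59, 96, 12, 9, 87]), ([415.0, 267.0], [408, 261, 15, 13, 153]), ([304.8, 285.0], [300, 280, 11, 11, 74])]
blue scene [([63.9, 57.1], [20, 23, 81, 74, 3276]), ([285.2, 237.9], [232, 188, 101, 102, 4213])]
blue side [([68.3, 91.6], [65, 88, 7, 8, 38]), ([298.1, 210.7], [256, 175, 82, 72, 2875])]
```

Run:
```python
from h import *
I={k:grab(k) for k in('scene','side')}
f=lambda a,b:tri([ray(I['scene'],a),ray(I['side'],b)]).round(4)
print('slot',f((298.3,215),(275.6,198.2)),'green',f((357.3,296.3),(254.8,173.1)),'red',f((247.7,157.5),(304.8,285)))
# slot direction in scene
_,l=blobs(I['scene'],[22,120,120],[35,255,255],8)
ys,xs=np.nonzero(l); P=np.array([onplane(I['scene'],p,.112)[:2] for p in zip(xs,ys)]);c=P.mean(0)
w,v=np.linalg.eigh(np.cov((P-c).T));print('slot',c,w**.5,v[:,1],np.degrees(np.arctan2(v[1,1],v[0,1])))
_,l=blobs(I['scene'],[45,100,50],[85,255,255],8)
# box outline corners: blue hull
b,l=blobs(I['scene'],[100,120,50],[125,255,255],1000)
m=(l==l[215,325] if l[215,325] else l==l[250,260]).astype(np.uint8)
h=cv2.convexHull(cv2.findContours(m,0,2)[0][0]);a=cv2.approxPolyDP(h,4,True)[:,0]
for p in a: print(p,onplane(I['scene'],p.astype(float),.112).round(3),onplane(I['scene'],p.astype(float),0).round(3))
im=I['scene']['image'][180:320,220:380];cv2.imwrite('pics/crop.png',cv2.resize(im,None,fx=5,fy=4.28,interpolation=2))
```

```text
slot [0.4788 0.0304 0.1109] green [0.4944 0.2902 0.0523] red [ 0.4417 -0.2725  0.0519]
slot [0.48075042 0.03032411] [0.00599252 0.01297484] [-0.99996378 -0.00851122] -179.51233708852095
[287 188] [ 0.448 -0.062  0.112] [ 0.394 -0.133  0.   ]
[332 231] [0.443 0.126 0.112] [0.389 0.074 0.   ]
[330 250] [0.485 0.167 0.112] [ 0.436  0.119 -0.   ]
[277 289] [0.66  0.173 0.112] [0.628 0.125 0.   ]
[235 243] [ 0.666 -0.001  0.112] [ 0.635 -0.066  0.   ]
[232 223] [ 0.637 -0.058  0.112] [ 0.602 -0.129  0.   ]
```

View pics/crop.png

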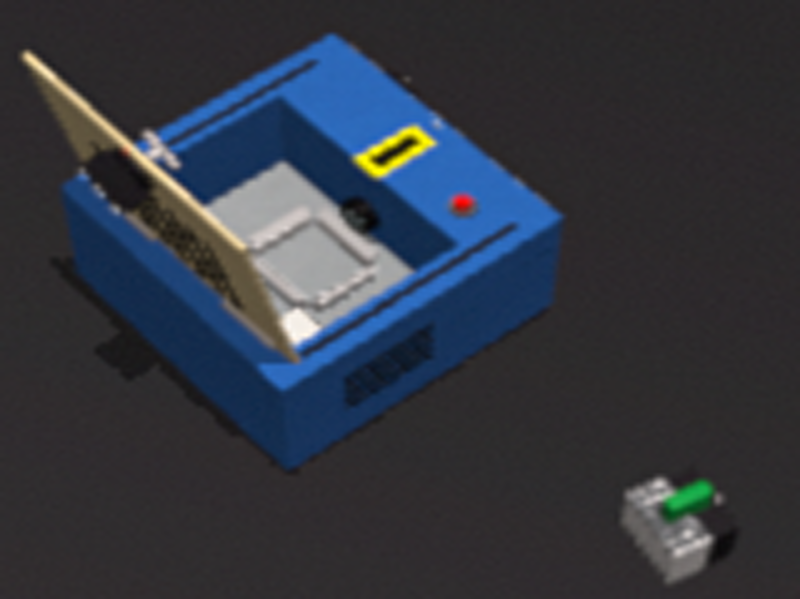

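The crop shows the empty cradle at about (315,255), the slot at (395,152), the plunger at (462,204) and the cover just past upright. The green lamp stands to the +y side. I'll move above it.

The rows are not in the units I measure in: shifts go in shares of 50 mm and turns go in units of 0.1 rad. I convert before sending: -0.038 m is -0.76, -0.0194 m is -0.388.

Request:
pendant --moves '[[[-0.76,-0.388,0,0,0.5],[-0.76,-0.388,0,0,0.5],[-0.76,-0.388,0,0,0.5],[-0.76,-0.388,0,0,0.5],[-0.76,-0.388,0,0,0.5],[-0.76,-0.388,0,0,0.5],[-0.76,-0.388,0,0,0.5],[-0.76,-0.388,0,0,0.5],[-0.76,-0.388,0,0,0.5],[-0.76,-0.388,0,0,0.5]]]'

```text
clock: 1.35
position: [0.4964, 0.2898, 0.2269]
ee_rot: [0.495, 3.102, 0.001]
force: [0.5, 0.5, 0.6]
width: 0.503
gripper_force: 0.0
```

Request:
pendant --moves '[[[0,0,0,-1.06,0.5],[0,0,0,-1.06,0.5],[0,0,0,-1.06,0.5],[0,0,0,0,0.5]]]'

```text
clock: 1.75
position: [0.4954, 0.291, 0.2267]
ee_rot: [0.004, -3.141, -0.0]
force: [0.1, 0.1, -0.2]
width: 0.501
gripper_force: 0.0
```

Run:
```python
from h import *
d=grab('wrist'); cv2.imwrite('pics/w1.png',d['image']); o=arm.observe(); print(o['position'],R.from_rotvec(o['ee_rot']).as_matrix().round(3).tolist())
print(proj(d,[.4944,.2902,.052]))
b,l=blobs(d,[45,100,50],[85,255,255],100); print(b)
```

```text
[0.49537414 0.29105079 0.22673959] [[-1.0, 0.001, -0.0], [0.001, 1.0, 0.0], [0.0, 0.0, -1.0]]
[[278.68685017 188.87628695]]
[([279.7, 188.3], [273, 175, 14, 29, 275]), ([374.8, 250.9], [334, 232, 93, 43, 421]), ([317.1, 280.7], [311, 268, 13, 26, 103])]
```

View pics/w1.png

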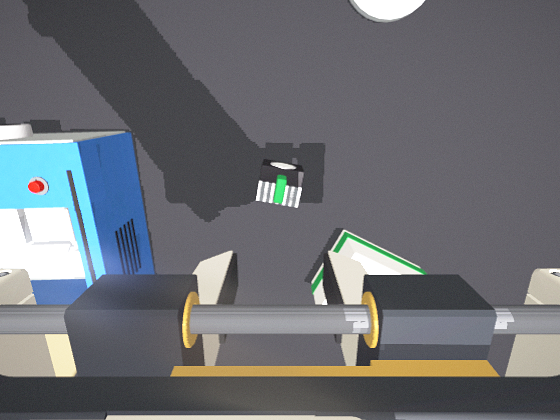

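The wrist view shows the green tab at (280,188) with the lens facing up in the image, towards the robot. It also shows the plunger at (37,186) and the wipes box at lower right. I'll descend and take a second measurement.

Scaled: 0.03 m is 0.6.

Request:
pendant --moves '[[[0,0,0.6,0,0.5],[0,0,0.6,0,0.5],[0,0,0.6,0,0.5],[0,0,0,0,0.5]]]'

```text
clock: 2.2
position: [0.493, 0.2898, 0.1333]
ee_rot: [-0.002, -3.136, 0.006]
force: [-1.5, -1.2, -0.5]
width: 0.501
gripper_force: 0.0
```

Run:
```python
from h import *
I={'scene':grab('scene')}
d=grab('wrist'); cv2.imwrite('pics/w2.png',d['image']); o=arm.observe(); print(o['position'])
b,l=blobs(d,[45,100,50],[85,255,255],100); print(b[0])
c=b[0][0]; print(tri([ray(d,c),ray(I['scene'],(357.3,296.3))]).round(4), onplane(d,c,.06))
i=l[int(c[1]),int(c[0])]; m=(l==i); ys,xs=np.nonzero(m)
P=np.array([onplane(d,p,.06)[:2] for p in zip(xs,ys)],np.float32)
r=cv2.minAreaRect(P*1000); print(r); w,v=np.linalg.eigh(np.cov(P.T)); print(v[:,1], P.min(0),P.max(0))
# whole lamp body bright fins
g=cv2.cvtColor(d['image'],cv2.COLOR_BGR2HSV); 
x0,y0=int(c[0]),int(c[1]); cv2.imwrite('pics/w2c.png',cv2.resize(d['image'][y0-70:y0+70,x0-80:x0+80],(640,560),interpolation=2))
print([onplane(I['scene'],p,.07).round(3).tolist() for p in((327,340),(363,334),(371,381),(334,386))])
```

```text
[0.4953195  0.2912567  0.13714234]
([280.6, 219.8], [272, 200, 18, 41, 519])
[0.4942 0.291  0.0532] [0.49165198 0.29134189 0.06      ]
((492.1134948730469, 291.0587463378906), (10.756561279296875, 31.45088005065918), 79.25230407714844)
[-0.98965751  0.14345037] [0.47607663 0.2847264 ] [0.50818825 0.29764897]
[[0.636, 0.337, 0.07], [0.558, 0.379, 0.07], [0.621, 0.476, 0.07], [0.695, 0.432, 0.07]]
```

View pics/w2c.png

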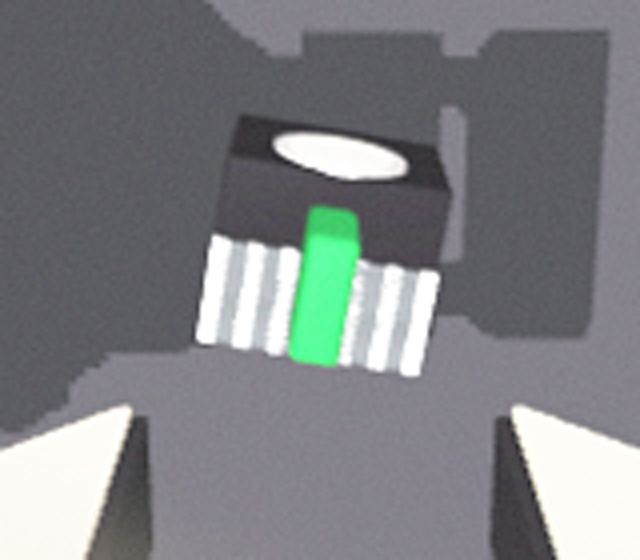

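The crop shows the lens towards the robot and the lamp yawed about -0.155 rad, with the tab top centred near full-frame (281,223). I'll align, descend and grip.

Scaled: 0.001 m is 0.02, 0.025 m is 0.5, 0.08 rad is 0.8.

Request:
pendant --moves '[[[0.02,0,0.4,0.8,0.5],[0,0,0.5,0.75,0.5],[0,0,0.5,0,0.5],[0,0,0.3,0,0.5],[0,0,0.16,0,0.5],[0,0,0,0,0.5]]]'

```text
clock: 2.9
position: [0.4948, 0.2915, 0.0443]
ee_rot: [0.242, 3.132, 0.001]
force: [-1.1, 1.1, 0.2]
width: 0.497
gripper_force: 0.0
```

Request:
pendant --moves '[[[0,0,0,0,0.0],[0,0,0,0,0.0],[0,0,0,0,0.0],[0,0,0,0,0.0],[0,0,0,0,0.0],[0,0,0,0,0.0]]]' --squeeze 25

```text
clock: 3.5
position: [0.4944, 0.2911, 0.0439]
ee_rot: [0.242, 3.132, 0.0]
force: [-0.6, -0.5, 2.6]
width: 0.112
gripper_force: 25.0
```

Scaled: -0.045 m is -0.9, -0.04 m is -0.8, -0.09 rad is -0.9.

Request:
pendant --moves '[[[0,0,-0.4,0,0],[0,0,-0.8,0,0],[0,0,-0.9,0,0],[0,0,-0.9,0,0],[0,0,-0.4,-0.8,0],[0,0,0,-0.9,0]]]'

```text
clock: 4.1
position: [0.4959, 0.2922, 0.2175]
ee_rot: [-0.03, 3.136, 0.006]
force: [1.0, 0.0, -1.9]
width: 0.11
gripper_force: 25.0
```

Request:
pendant --moves '[[[0,-0.8,0,0,0],[0,-0.9,0,0,0],[0,-0.9,0,0,0],[0,-0.6,0,0,0],[0,0,0,0,0],[0,0,0,0,0]]]'

```text
clock: 4.7
position: [0.4968, 0.1306, 0.2137]
ee_rot: [0.022, -3.141, -0.0]
force: [-0.2, 1.2, -0.9]
width: 0.108
gripper_force: 25.0
```

Run:
```python
from h import *
d=grab('wrist'); o=arm.observe(); print(o['position'],o['ee_rot'])
cv2.imwrite('pics/w3.png',d['image'])
np.savez('w3.npz',im=d['image'],T=d['cam_to_world'])
```

```text
[0.49677085 0.13178312 0.21365089] [ 2.55955908e-02 -3.14126081e+00 -8.18592787e-04]
```

View pics/w3.png

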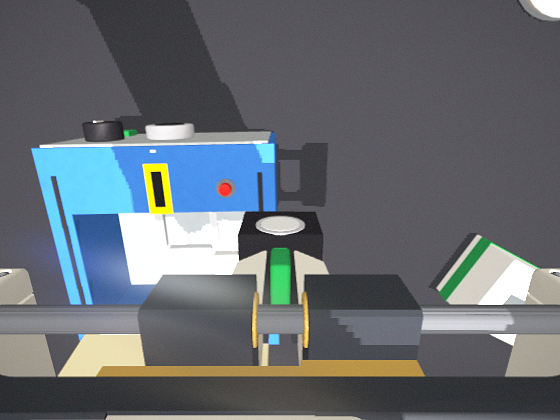

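The held lamp is at the centre with its lens forward. The slot is at (158,188) and the plunger at (224,189), with the cradle beyond the slot, partly hidden. I'll compute the box pose from these.

Run:
```python
from h import *
d=grab('wrist'); S=grab('scene'); 
res={}
for n,D,z in(('w',d,.112),('s',S,.112)):
    b,l=blobs(D,[22,120,120],[35,255,255],30); b=[x for x in b if x[1][3]<80 and x[0][1]<290]
    i=l==0; x=b[0][1]; m=np.zeros(l.shape,np.uint8); m[x[1]:x[1]+x[3],x[0]:x[0]+x[2]]=l[x[1]:x[1]+x[3],x[0]:x[0]+x[2]]>0
    h=cv2.convexHull(cv2.findContours(m,0,1)[0][0])[:,0].astype(float)
    P=np.array([onplane(D,p,z)[:2] for p in h],np.float32)*1000
    r=cv2.minAreaRect(P); res[n]=(x,r); print(n,b[0][0],r)
    b2,_=blobs(D,[0,150,100],[6,255,255],5); print(n,[ (q[0],onplane(D,q[0],.117).round(4).tolist()) for q in b2])
c=onplane(d,[158,188.5],.112)
# box front-top edge & right edge in wrist: blue mask
hsv=cv2.cvtColor(d['image'],cv2.COLOR_BGR2HSV); m=cv2.inRange(hsv,np.array([95,100,50]),np.array([125,255,255]))
pts=[]
for u in range(60,265,6):
    v=np.nonzero(m[:210,u])[0]
    if len(v) : pts.append(onplane(d,(u,v[0]),.112)[:2])
pts=np.array(pts); L=cv2.fitLine(pts.astype(np.float32),cv2.DIST_HUBER,0,.001,.001).ravel(); print('front edge',L,'yaw',-np.arctan(L[0]/L[1]))
print(onplane(d,res['w'][1] and (158,188.5),.112))
print('tri slot',tri([ray(d,(158,188.5)),ray(S,(298.3,215))]))
```

```text
w [156.1, 188.2] ((478.813232421875, 31.209022521972656), (41.36865997314453, 18.684818267822266), 1.7886117696762085)
w [([222.8, 188.9], [0.4765, 0.0863, 0.117])]
s [298.3, 214.8] ((480.3148193359375, 29.93520736694336), (39.9599609375, 18.791051864624023), 1.2352386713027954)
s [([161.1, 140.9], [0.6398, -0.4428, 0.117]), ([247.7, 157.5], [0.471, -0.2211, 0.117])]
front edge [ 0.03376612 -0.99942976  0.44348148  0.04165024] yaw 0.033772547
[0.47829677 0.03275921 0.112     ]
tri slot [0.47948589 0.03029779 0.10906963]
```

Request:
pendant --moves '[[[-0.2,-0.6,0,-0.16,0],[-0.31,-0.7,0,0,0],[-0.312,-0.7,0,0,0],[0,0,0,0,0],[0,0,0.6,0,0],[0,0,0.8,0,0],[0,0,0.5,0,0],[0,0,0,0,0],[0,0,0,0,0]]]'

```text
clock: 5.75
position: [0.5409, 0.0333, 0.119]
ee_rot: [0.053, -3.141, -0.0]
force: [0.2, -1.2, -0.7]
width: 0.107
gripper_force: 25.0
```

Run:
```python
from h import *
o=arm.observe(); print(o['position'],o['ee_rot'])
d=grab('wrist'); cv2.imwrite('pics/w4.png',d['image'])
```

```text
[0.5408861  0.03334575 0.11902894] [ 5.25146302e-02 -3.14057338e+00 -1.61861666e-04]
```

View pics/w4.png

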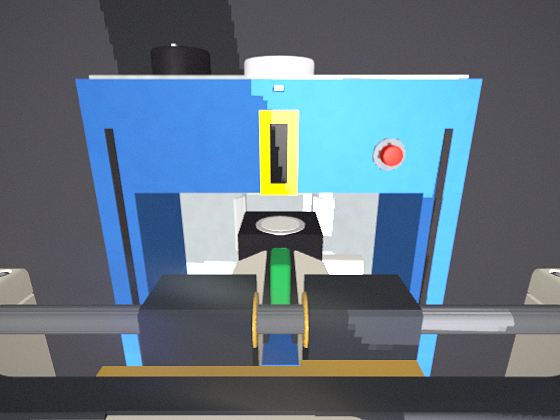

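The held lamp, lens at (280,225), is centred behind the slot at (279,152), and the cradle guides show on both sides at about x=240 and x=322. I'll remeasure the slot from this closer view.

Run:
```python
from h import *
d=grab('wrist');o=arm.observe();print(o['position'])
m=cv2.inRange(cv2.cvtColor(d['image'],cv2.COLOR_BGR2HSV),np.array([22,120,120]),np.array([35,255,255])); m[200:]=0
h=cv2.convexHull(cv2.findContours(m,0,1)[0][0])[:,0].astype(float)
r=cv2.minAreaRect(np.array([onplane(d,p,.112)[:2] for p in h],np.float32)*1000);print(r)
b,_=blobs(d,[0,150,100],[6,255,255],20);print([onplane(d,q[0],.119).round(4).tolist() for q in b])
hsv=cv2.inRange(cv2.cvtColor(d['image'],cv2.COLOR_BGR2HSV),np.array([95,100,50]),np.array([125,255,255]))
pts=np.array([onplane(d,(u,np.nonzero(hsv[:150,u])[0][0]),.112)[:2] for u in range(95,470,10) if hsv[:150,u].any()],np.float32)
L=cv2.fitLine(pts,cv2.DIST_HUBER,0,.001,.001).ravel();print(-np.arctan(L[0]/L[1]),L)
s=np.array(r[0])/1000
for y in(.025,.033):print(y,s+.06*np.array([np.cos(y),np.sin(y)]))
```

```text
[0.54197592 0.03304554 0.12028189]
((482.11407470703125, 35.80180740356445), (0.0, 0.0), 0.0)
[[0.4765, 0.0854, 0.119]]
0.032610852 [ 0.03260507 -0.9994683   0.44365203  0.03705541]
0.025 [0.54209533 0.03730165]
0.033 [0.54208141 0.03778145]
```

Run:
```python
from h import *
d=grab('wrist');o=arm.observe();print(o['position'])
m=cv2.inRange(cv2.cvtColor(d['image'],cv2.COLOR_BGR2HSV),np.array([22,120,120]),np.array([35,255,255])); m[200:]=0
h=cv2.convexHull(max(cv2.findContours(m,0,1)[0],key=cv2.contourArea))[:,0].astype(float)
r=cv2.minAreaRect(np.array([onplane(d,p,.112)[:2] for p in h],np.float32)*1000);print(r)
# bay front inner edge (x=-45): bottom of blue frame strip near slot ; row by colour change
for u in (150,330): 
  c=d['image'][:,u].astype(int); print(u,[v for v in range(150,240) if abs(c[v+1]-c[v-1]).sum()>90])
print([onplane(d,(u,193),.112).round(4) for u in(150,330)])
```

```text
[0.54199275 0.03294044 0.12037832]
((478.7744445800781, 30.919879913330078), (41.404911041259766, 18.472002029418945), 1.7592867612838745)
150 [189, 190]
330 [189, 190, 230, 231]
[array([ 0.5027, -0.0358,  0.112 ]), array([0.4997, 0.0584, 0.112 ])]
```

Request:
pendant --moves '[[[0.05,0,0,0,0],[0,0,0.2,0,0],[0,0,0.2,0,0],[0,0,0.1,0,0],[0,0,0.08,0,0],[0,0,0,0,0]]]'

```text
clock: 6.5
position: [0.5378, 0.0322, 0.0889]
ee_rot: [0.05, -3.14, 0.0]
force: [-0.1, 0.3, -1.9]
width: 0.107
gripper_force: 25.0
```

Request:
pendant --moves '[[[0,0,0.06,0,0],[0,0,0.06,0,0],[0,0,0,0,0]]]'

```text
clock: 6.8
position: [0.5381, 0.0323, 0.0834]
ee_rot: [0.05, -3.141, 0.0]
force: [-0.7, -0.2, -1.2]
width: 0.106
gripper_force: 25.0
```

Scaled: 0.0015 m is 0.03.

Request:
pendant --moves '[[[0,0,0.03,0,0],[0,0,0,0,0],[0,0,0,0,0]]]'

```text
clock: 7.1
position: [0.5383, 0.0323, 0.0823]
ee_rot: [-0.051, 3.141, 0.0]
force: [0.0, -0.5, -1.8]
width: 0.109
gripper_force: 25.0
```

Request:
pendant --moves '[[[0,0,0.02,0,0],[0,0,0,0,0],[0,0,0,0,0]]]'

```text
clock: 7.4
position: [0.5385, 0.0322, 0.0819]
ee_rot: [-0.05, 3.141, 0.0]
force: [-1.9, 0.2, 5.8]
width: 0.104
gripper_force: 25.0
```

Request:
pendant --moves '[[[0,0,0,0,0.35],[0,0,0,0,0.35],[0,0,0,0,0.35],[0,0,0,0,0.35]]]'

```text
clock: 7.8
position: [0.5383, 0.0323, 0.0812]
ee_rot: [-0.05, 3.141, 0.0]
force: [-0.1, -0.3, 0.1]
width: 0.343
gripper_force: 0.0
```

Request:
pendant --moves '[[[0,0,-0.4,0,0.35],[0,0,-0.8,0,0.35],[0,0,-0.9,0,0.35],[0,0,-0.9,0,0.35],[0,0,-0.6,0,0.35],[0,0,0,0,0.35]]]'

```text
clock: 8.4
position: [0.5406, 0.0324, 0.2658]
ee_rot: [-0.05, 3.133, 0.002]
force: [0.1, -0.5, -0.5]
width: 0.353
gripper_force: 0.0
```

Run:
```python
from h import *
d=grab('wrist');o=arm.observe();print(o['position'],o['ee_rot'])
S=grab('scene'); im=cv2.resize(S['image'][170:300,220:350],(400,400),interpolation=2)
cv2.imwrite('pics/w5.png',np.hstack([cv2.resize(d['image'],(400,300)),im[:300]]))
b,l=blobs(d,[45,100,50],[85,255,255],100);print(b)
for q in b: print(onplane(d,q[0],.09))
Sb,_=blobs(S,[45,100,50],[85,255,255],10);print(Sb)
```

```text
[0.53942195 0.03240988 0.26328062] [-5.03996245e-02  3.13684666e+00  1.37012182e-03]
[([279.6, 185.3], [275, 172, 10, 28, 267]), ([521.5, 221.6], [495, 194, 56, 59, 680])]
[0.53737348 0.03276038 0.09      ]
[0.56951901 0.29588937 0.09      ]
[([281.5, 231.2], [277, 227, 10, 10, 64]), ([349.9, 387.7], [334, 383, 37, 10, 68])]
```

View pics/w5.png

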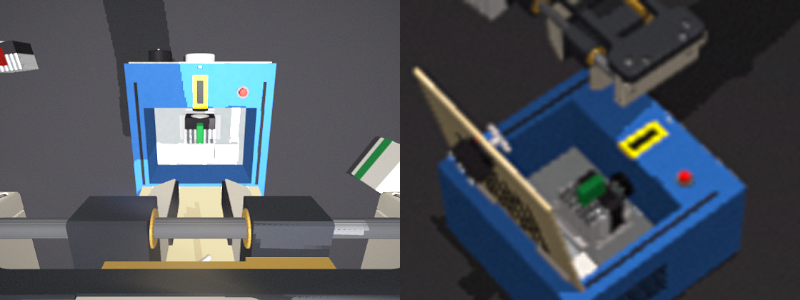

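The wrist view shows the lamp down in the cradle, tab at (280,185) full-frame, lens forward and released; the projected position is within 2 mm of the cradle centre. The cover is still upright. Next I'll go over it and behind it, to one side of the fastener.

Scaled: 0.045 m is 0.9, -0.0407 m is -0.814.

Request:
pendant --moves '[[[0,0,-0.7,0,0],[0,0,-0.7,0,0],[-0.814,0.224,0,0,0],[-0.814,0.224,0,0,0],[-0.814,0.224,0,0,0],[-0.814,0.224,0,0,0],[0,0,0,0,0],[0,0,0.9,0,0],[0,0,0.9,0,0],[0,0,0,0,0]]]'

```text
clock: 9.5
position: [0.6948, 0.0818, 0.2328]
ee_rot: [0.05, -3.127, 0.003]
force: [0.3, -0.7, 0.7]
width: 0.006
gripper_force: 0.0
```

Run:
```python
from h import *
o=arm.observe();print(o['position'],o['ee_rot'],o['joints'])
```

```text
[0.69483801 0.08180574 0.23279583] [ 0.04997834 -3.12712687  0.00333194] [-0.31880887  0.56735928  0.2122161   1.35202614 -0.11918498  1.24889414
  1.50317608]
```

Request:
pendant --moves '[[[0.4,0,0,0,0],[0.3,0,0,0,0],[0.24,0,0,0,0],[0.24,0,0,0,0],[0.24,0,0,0,0],[0.24,0,0,0,0],[0.24,0,0,0,0]]]'

```text
clock: 10.2
position: [0.6047, 0.0791, 0.2431]
ee_rot: [-0.05, 3.139, 0.001]
force: [0.8, -0.1, -0.8]
width: 0.006
gripper_force: 0.4
```

Run:
```python
from h import *
S=grab('side'); im=S['image'][120:250,230:370]; W=grab('wrist')
cv2.imwrite('pics/w6.png',np.hstack([cv2.resize(im,(400,300)),cv2.resize(W['image'],(400,300))]))
```

```text
(no output)
```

View pics/w6.png

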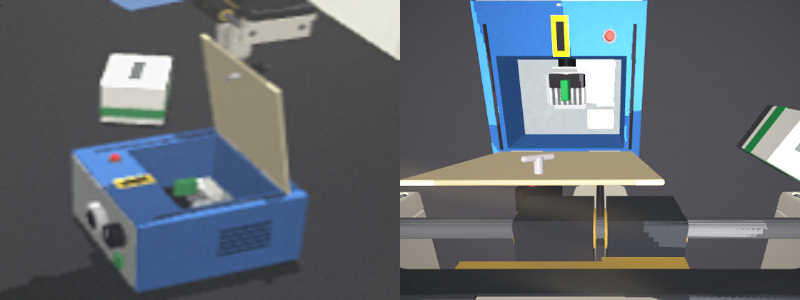

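The cover has tipped past vertical to the front, with the fingers behind it at upper right of the side view. I'll push a bit more, then rise and let it sink.

Request:
pendant --moves '[[[0.3,0,0,0,0],[0.3,0,0,0,0],[0.2,0,0,0,0],[0,0,-0.4,0,0],[0,0,-0.6,0,0.3],[0,0,-0.6,0,0.5],[0,0,0,0,0.5],[0,0,0,0,0.5],[0,0,0,0,0.5],[0,0,0,0,0.5]]]'

```text
clock: 11.3
position: [0.5642, 0.0779, 0.3202]
ee_rot: [0.05, -3.139, 0.001]
force: [-0.7, -0.7, 0.2]
width: 0.468
gripper_force: 0.0
```

Request:
pendant --moves '[[[0.5,-0.24,0,0,0.5],[0.5,-0.24,0,0,0.5],[0.5,-0.24,0,0,0.5],[0,-0.2,0,0,0.5],[0,0,0,0,0.5],[0,0,0,0,0.5]]]'

```text
clock: 11.9
position: [0.4917, 0.0299, 0.321]
ee_rot: [0.05, -3.141, -0.0]
force: [-0.1, -0.3, 0.7]
width: 0.503
gripper_force: 0.0
```

Run:
```python
from h import *
W=grab('wrist');o=arm.observe();print(o['position'],o['ee_rot'],o['joints'][6])
cv2.imwrite('pics/w7.png',W['image'])
```

```text
[0.49177252 0.03019762 0.32089694] [ 5.10197882e-02 -3.14091578e+00 -7.50216150e-05] 1.472476005354574
```

View pics/w7.png

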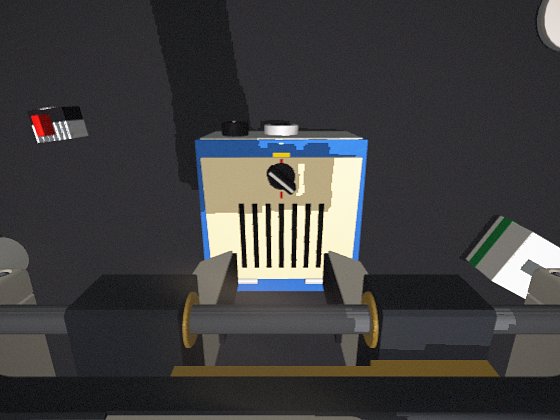

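The cover is down. The fastener is at (281,177), and its white line runs from upper left to lower right at roughly 50° to the slot. I'll take a closer measurement.

Scaled: 0.035 m is 0.7, 0.03 m is 0.6.

Request:
pendant --moves '[[[0.06,0,0.7,0,0.5],[0.06,0,0.7,0,0.5],[0.06,0,0.6,0,0.5],[0,0,0,0,0.5],[0,0,0,0,0.5]]]'

```text
clock: 12.45
position: [0.4827, 0.0298, 0.2215]
ee_rot: [0.051, -3.14, 0.0]
force: [-0.3, 0.7, 1.3]
width: 0.5
gripper_force: 0.0
```

Run:
```python
from h import *
W=grab('wrist');S=grab('scene');o=arm.observe();print(o['position'],o['ee_rot'])
u,v=proj(W,[.479,.031,.15])[0];print(u,v)
u,v=int(u),int(v);x0,y0=u-45,v-45
c=W['image'][y0:y0+90,x0:x0+90]; cv2.imwrite('pics/w8.png',np.hstack([cv2.resize(c,(400,400),interpolation=2),cv2.resize(S['image'][180:300,220:340],(400,400),interpolation=2)]))
g=cv2.cvtColor(c,cv2.COLOR_BGR2HSV)
dark=(g[...,2]<90).astype(np.uint8); n,l,s,ce=cv2.connectedComponentsWithStats(dark)
print([(ce[i]+[x0,y0],s[i]) for i in range(1,n) if s[i,4]>60])
```

```text
[0.48361341 0.02968365 0.22276525] [-5.08631659e-02  3.13875022e+00  6.20356515e-04]
281.0884360287003 220.07848962924538
[(array([283.02941176, 214.56827731]), array([ 26,  22,  39,  44, 952], dtype=int32)), (array([245.66666667, 256.16666667]), array([ 7, 74,  6, 16, 90], dtype=int32)), (array([263.5, 256.5]), array([25, 74,  6, 16, 96], dtype=int32)), (array([281.03703704, 256.41975309]), array([43, 74,  6, 16, 81], dtype=int32)), (array([298.7032967 , 256.75824176]), array([60, 74,  7, 16, 91], dtype=int32)), (array([316.5, 256.5]), array([78, 74,  6, 16, 96], dtype=int32))]
```

View pics/w8.png

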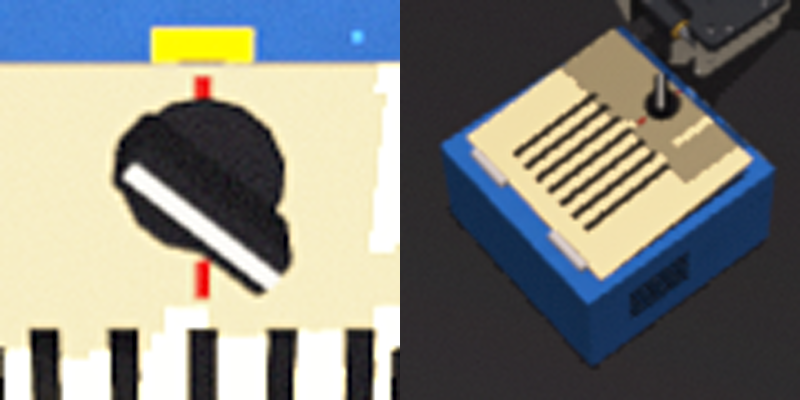

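The white line runs from about (265,213) to (297,239) in the wrist frame. In the scene view its centre is near (298,207).

Run:
```python
from h import *
W=grab('wrist');S=grab('scene');o=arm.observe();print(o['position'],o['ee_rot'])
a,b=[onplane(W,p,.151) for p in((265.2,213.2),(296.8,239.1))];print(a,b,np.linalg.norm(a-b),np.arctan2(*(b-a)[1::-1]))
print(tri([ray(W,(281,226.1)),ray(S,(298,207))]),(a+b)/2)
```

```text
[0.48339335 0.02955653 0.22272781] [-5.06394350e-02  3.13848523e+00  8.38969647e-04]
[0.475222   0.01906138 0.151     ] [0.49519147 0.04340001 0.151     ] 0.0314825070623082 0.8836890834473209
[0.4839847  0.03159402 0.15258876] [0.48520674 0.0312307  0.151     ]
```

Scaled: 0.0016 m is 0.032, 0.02 m is 0.4, -0.142 rad is -1.42.

Request:
pendant --moves '[[[0,0.032,0,-1.42,0.5],[0,0,0,-1.42,0.5],[0,0,0,-1.42,0.5],[0,0,0,-1.42,0.5],[0,0,0.2,-1.42,0.5],[0,0,0.4,-1.42,0.5],[0,0,0.4,0,0.5],[0,0,0,0,0.5],[0,0,0,0,0.5]]]'

```text
clock: 13.55
position: [0.4826, 0.0309, 0.1721]
ee_rot: [-1.343, 2.839, -0.0]
force: [-0.3, 0.3, 0.5]
width: 0.499
gripper_force: 0.0
```

Run:
```python
from h import *
W=grab('wrist');o=arm.observe();print(o['position'],R.from_rotvec(o['ee_rot']).as_matrix()[:2,0],o['joints'][6])
cv2.imwrite('pics/w9.png',W['image'][120:400,80:480])
```

```text
[0.48290474 0.03098274 0.17249304] [-0.63440684 -0.77299828] 2.3094703776151033
```

View pics/w9.png

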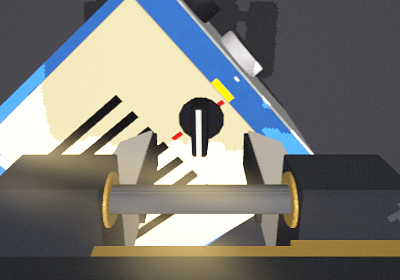

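The wing now stands vertical, centred between the fingers at (279,252) full-frame. I'll descend and grip.

Scaled: 0.015 m is 0.3, 0.013 m is 0.26.

Request:
pendant --moves '[[[0,0,0.3,0,0.5],[0,0,0.26,0,0.5],[0,0,0.1,0,0.5],[0,0,0,0,0.5],[0,0,0,0,0],[0,0,0,0,0],[0,0,0,0,0],[0,0,0,0,0],[0,0,0,0,0]]]' --squeeze 12

```text
clock: 14.5
position: [0.4825, 0.0308, 0.1385]
ee_rot: [-1.344, 2.839, -0.001]
force: [9.4, -7.2, -1.0]
width: 0.117
gripper_force: 8.4
```

Request:
pendant --moves '[[[0,0,0,1.42,0],[0,0,0,1.42,0],[0,0,0,1.42,0],[0,0,0,1.42,0],[0,0,0,1.42,0],[0,0,0,1.42,0],[0,0,0,0,0],[0,0,0,0,0]]]'

```text
clock: 15.3
position: [0.4824, 0.0307, 0.1382]
ee_rot: [-0.057, 3.141, -0.001]
force: [3.1, -1.1, -2.3]
width: 0.109
gripper_force: 12.0
```

Request:
pendant --moves '[[[0,0,0,0,0.55],[0,0,0,0,0.55],[0,0,0,0,0.55],[0,0,0,0,0.55],[0,0,-0.6,0,0.55],[0,0,-0.6,0,0.55],[0,0,0,0,0.55],[0,0,0,0,0.55],[0,0,0,0,0.55]]]'

```text
clock: 16.2
position: [0.4815, 0.0309, 0.1975]
ee_rot: [0.051, -3.14, 0.0]
force: [-0.3, 0.7, -0.5]
width: 0.552
gripper_force: 0.0
```

Run:
```python
from h import *
W=grab('wrist');S=grab('side');o=arm.observe();print(o['position'])
cv2.imwrite('pics/w10.png',np.hstack([W['image'][100:380,80:480],cv2.resize(S['image'][160:258,240:380],(400,280),interpolation=2)]))
```

```text
[0.48140295 0.03083515 0.19732419]
```

View pics/w10.png

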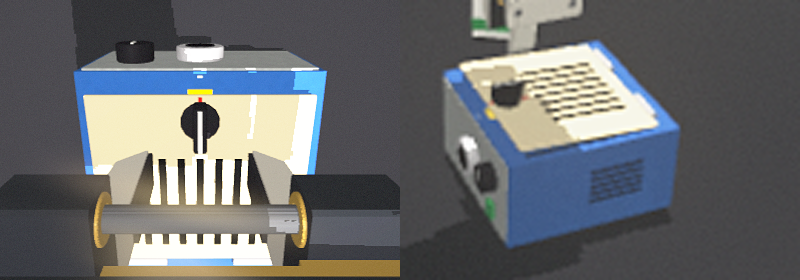

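The fastener is in line with the red marks, and the cover is resting low. I'll straddle the wing with the fingers and press on the panel itself, watching the force.

Request:
pendant --moves '[[[0,0,0.6,0,0.55],[0,0,0.6,0,0.55],[0,0,0.16,0,0.55],[0,0,0,0,0.55],[0,0,0,0,0.55]]]'

```text
clock: 16.8
position: [0.4825, 0.0308, 0.1309]
ee_rot: [-0.05, 3.141, -0.0]
force: [0.2, -0.6, 0.5]
width: 0.55
gripper_force: 0.0
```

Request:
pendant --moves '[[[0,0,0.08,0,0.55],[0,0,0.08,0,0.55],[0,0,0.06,0,0.55],[0,0,0,0,0.55],[0,0,0,0,0.55]]]'

```text
clock: 17.3
position: [0.4827, 0.031, 0.1197]
ee_rot: [-0.051, 3.14, 0.0]
force: [0.5, 0.4, 5.1]
width: 0.548
gripper_force: 2.5
```

Request:
pendant --moves '[[[0,0,0.04,0,0.55],[0,0,0.04,0,0.55],[0,0,0,0,0.55]]]'

```text
clock: 17.6
position: [0.4825, 0.031, 0.1162]
ee_rot: [-0.05, 3.14, 0.001]
force: [-2.9, 0.2, 13.0]
width: 0.548
gripper_force: 6.5
```

Request:
pendant --moves '[[[0,0,0.03,0,0.55],[0,0,0,0,0.55],[0,0,0,0,0.55]]]'

```text
clock: 17.9
position: [0.4826, 0.0311, 0.1159]
ee_rot: [-0.05, 3.139, 0.002]
force: [-8.0, -0.0, 32.4]
width: 0.553
gripper_force: 16.2
```

The rows are not in the units I measure in: shifts go in shares of 50 mm and turns go in units of 0.1 rad. I convert before sending: -0.0006 m is -0.012.

Request:
pendant --moves '[[[0,0,-0.012,0,0.55],[0,0,0,0,0.55],[0,0,0,0,0.55],[0,0,0,0,0.55],[0,0,0,0,0.55]]]'

```text
clock: 18.4
position: [0.4826, 0.0311, 0.116]
ee_rot: [-0.05, 3.14, 0.002]
force: [-6.9, -0.7, 25.1]
width: 0.55
gripper_force: 12.4
```

Run:
```python
from h import *
o=arm.observe();print(o['position'],o['force'])
if 14<o['force'][2]<32 and o['position'][2]<.1165: print(arm.sign_off())
```

```text
[0.48260583 0.03105776 0.11601205] [-6.88642003 -0.74761196 25.14138907]
the job is handed in; nothing more can be done
None
```

I handed the job in at 18.4 s with the new lamp in the cradle, the fastener in line and the cover held flush at about 25 N, but no verdict was returned, the interlock travel wasn't measured, and I viewed 13 pictures against the limit of 10.

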